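# Hang the sanding-drum caddy on its two hooks

## Robot

A 6-joint arm with a two-finger parallel gripper is mounted at the origin on the work surface. World frame = base frame: x ahead of the robot, y to its left, z up, the work surface at z = 0. Lengths are in m, angles in degrees, forces in N, time in s.
With the tool pointing down it reaches from about 0.35 to 1 m from the base axis. Payload 7.1 kg.
Tool frame: the origin (TCP) lies midway between the tips of the shut fingers; the grasp point (between the pads) lies 19 mm behind it; z points along the fingers, y is the direction in which the jaws open and shut (so a half turn about z gives the same grasp; the last joint's range is limited). The gripper opens to 85 mm and grips with 20 to 120 N. Pads are 22 mm wide; open, the fingers measure 114 mm over their backs; the gripper's body (76 mm by 85 mm) begins 54 mm behind the grasp point. The pads swing forward as they close: fully open they stand 13 mm farther back than shut.
Start: joints at [-73.969, 24.242, 93.386, -0, 62.372, -1.089], TCP at [0.184, -0.597, 0.192] pointing down, gripper open.
Joint ranges: [-172.04, 172.04], [-51.8, 120.97], [4.93, 147.93], [-75.15, 255.16], [6.16, 154.13], [-145.62, 145.62]. Speed limits (degrees/s): [136.94, 136.94, 172.46, 180, 180, 180].

## Interface

Orientations are given as a 3x3 rotation matrix whose columns are the frame's x, y, z axes.
In Python, from plant import r, read_camera, camera_params, workorder gives the robot as it stands.
- The arm moves only by the tool servo_tool, never from a script. Its argument "moves" is a list that holds one entry, the list of rows, each a list of 7 numbers: the shift along the tool's x, y, z in m, then the turn, a rotation vector about the tool's x, y, z in rad, then the opening, from 0 (shut) to 1 (fully open). A call has 1 to 10 rows; each row is the pose to reach, as a shift and turn from the pose measured when the call began, along the tool's axes at that moment; what a row does not reach only later rows make up. A row lasts 1/12 s, in which the tool goes at most 41.7 mm and 7.16 degrees, less where a joint would pass 70% of its speed; a pose out of reach is approached as far as the arm can. A call with a gripper value outside its range is refused whole. The fingers move at their own pace and stop on an object; "newtons" is the grip in N (left out, the last holds). Time passes only in rows, so rows that repeat a pose let the fingers close. It gives the time, the measured TCP pose, the force and the opening at its end, in the units of the state.
- r.get_state(): the state, without advancing time (a new reading comes with each control period).
- read_camera(name): name is "scene" or "side" or "wrist"; returns the picture (384x512x3 uint8, red, green, blue); there is no depth.
- camera_params(name): a dict with "mtx" (3x3 intrinsics, pixels), "rvec" (rotation vector, rad) and "tvec" (3), from world to camera coordinates, as OpenCV has them. Camera axes: x right, y down, z forward; pixel columns grow to the right and rows downward; lengths in m; the calibration is good to about 2 mm. A picture is of the moment at which its call begins: read the wrist's pose just before it. camera_params takes no time and is no camera call; for the wrist camera it gives the pose at the moment of the call.
- workorder.sign_off(): hands the job in, once; it reports no verdict.
The state is a dict: "clock": time; "joint_positions": joint angles; "qvel": joint speeds; "effort": joint torques, N m; "position": TCP position; "eef_rot": TCP orientation; "wrist_force": force on the tool from outside, world axes, zero at the start; "moment": the same for the moment, N m; "gripper_width": finger opening in m.
Only numpy, scipy, OpenCV 4.12 (cv2) and the standard library are available. Lean on these libraries where they do the work, as an engineer would, in place of code of your own. Each camera call takes 0.05 s, during which the arm holds its last target.

## Task

Pick up the wooden sanding-drum caddy by its bar and hang it, upright, with the bar in the dips of both red hooks on the stand. The hooks are not set quite level: ease it down gently by feel, and before you let go press down lightly so that you know both hooks have taken it. Do not bang or lean on the hooks, and leave the other things on the bench alone.

Things in the scene. Friction and masses are not known exactly. Their poses are not given: they have to be found in the camera images.
- caddy_bar (a point): Middle of the caddy's round carrying bar, the place to grasp: an 18 mm dowel along the caddy's y, free over 292 mm between two 12 mm end boards. Its axis is 150 mm above the caddy's underside, 10 mm below the end boards' tops. Axes are the caddy's, z up. It can be hung either way round
- caddy: Open oak tray, 76 mm deep (x), 316 mm wide (y), 160 mm high, 0.55 to 0.9 kg, balanced under its bar, standing on the bench at the start. Origin: middle of the underside. Four sanding drums fixed in it, within 90 mm of its middle along y, reach up to 60 mm below the bar's axis; beside them it is open down to 112 mm below the axis (the lips), so hooks can pass there
- stand: Wooden hook stand fixed to the bench. Origin: middle of the foot's underside (foot 80 x 420 x 18 mm). y runs along the rail towards the left hook; x is where the hooks point, away from the robot; z up. Rail above the origin: 20 mm thick, 408 mm long, 210 to 254 mm above the bench. Two 24 mm posts at y +-192 mm, up to 258 mm, carry it
- hang_mid (a point): Point midway between the hooks where the middle of the bar's axis lies if both hooks are at their middle setting: 64 mm in front (+x) of the rail's middle, 234 mm above the bench. Stand axes. The hooks' dips are 115 mm to either side along y. The tray hangs below the hooks, so bring it from the open +x side, bar just above the noses (axis 55 mm above this point clears them), then down
- bracket_left: Slotted steel plate 32 x 72 mm, front of rail, stand y +115 mm. Origin: mid-rail, mid-plate. Its red hook (10 mm rod) dips in a V 64 mm out (+x), then rises to a nose 87 mm out, 31 mm above the seated bar's axis; the V draws in a bar within 7 mm. The hook is clamped rigidly, by hand: the bar's axis seats up to 8 mm above or below this origin. The pose does not show how much: feel for it
- bracket_right: The same plate and red hook at stand y -115 mm. Its hook's height is set separately, so that one hook may be up to 16 mm higher than the other and the hung caddy up to 4 degrees off level
- wax_tin_mid (a point): Middle of a green round tin with a pale lid, 72 mm across and 52 mm high: a bystander
- varnish_jar_mid (a point): Middle of an amber jar with a dark cap, 62 mm across and 85 mm high: a bystander
- sand_block_mid (a point): Middle of a cork sanding block, 110 x 62 x 30 mm, lying flat: a bystander

How it is judged:
By the outcome, as a careful person would: the job done as asked, in the order asked, and still so for the second after the job is handed in, with the robot touching nothing.
It also fails if it takes over 67 s, if anything falls off the work surface, if the arm or the gripper's body presses on something with over 40 N, if the wrist force passes 120 N, or if a joint passes its speed limit or range.

## Working session

There is one attempt and no reset: what is moved stays moved. The work goes in short steps, Python scripts to look and compute and a tool call to move; the robot and the scene stay as the last step left them, time stands still between calls to the robot, and variables do not carry over. Pictures are saved under pics/ and viewed, and the job is handed in when it is done.

Besides the shell and the picture viewer there is one more tool, called after "Emit:" by a JSON object that holds its "name" and its "arguments". servo_tool: Moves the arm, as the interface text tells. Its arguments: {"type":"object","properties":{"moves":{"type":"array","items":{"type":"array","items":{"type":"array","items":{"type":"number"}}}},"newtons":{"type":"number"}},"required":["moves"]}

```bash
ls; mkdir -p pics; cat > h.py <<'E'
import numpy as np, cv2
from plant import r, read_camera, camera_params, workorder
def snap(n,f):
    p=camera_params(n); im=read_camera(n); cv2.imwrite(f'pics/{f}.png',cv2.cvtColor(im,cv2.COLOR_RGB2BGR)); np.savez(f'pics/{f}.npz',im=im,**{k:np.array(v,float) for k,v in p.items()}); return im
def load(f):
    d=np.load(f'pics/{f}.npz'); return d
def ray(d,uv):
    R=cv2.Rodrigues(d['rvec'])[0]; t=d['tvec'].reshape(3)
    uv=np.atleast_2d(np.array(uv,float)); q=np.c_[uv,np.ones(len(uv))]@np.linalg.inv(d['mtx']).T
    return -R.T@t, q@R
def onz(d,uv,z):
    c,v=ray(d,uv); return c+v*((z-c[2])/v[:,2])[:,None]
def tri(d1,u1,d2,u2):
    out=[]
    c1,v1=ray(d1,u1);c2,v2=ray(d2,u2)
    for a,b in zip(v1,v2):
        s=np.linalg.lstsq(np.c_[a,-b],c2-c1,rcond=None)[0]
        p,q=c1+s[0]*a,c2+s[1]*b; out.append(np.r_[(p+q)/2,np.linalg.norm(p-q)])
    return np.array(out)
def proj(d,P):
    return cv2.projectPoints(np.array(P,float).reshape(-1,3),d['rvec'],d['tvec'],d['mtx'],None)[0].reshape(-1,2)
def st():
    s=r.get_state(); return s
E
python3 - <<'E'
from h import *
print(r.get_state())
for n in('scene','side','wrist'): snap(n,n+'0'); 
for n in('scene','side','wrist'): d=load(n+'0'); print(n,ray(d,[256,192]))
E
```

```text
pics
{'clock': 0.0, 'joint_positions': array([-7.39680086e+01,  2.42846252e+01,  9.34310601e+01, -9.53246152e-04,
        6.23729335e+01, -1.08994681e+00]), 'qvel': array([-0.03010362, -0.01508291, -0.01371794, -0.03941249,  0.09593435,
        0.0285742 ]), 'effort': array([ 1.55287777e-03, -5.57376909e+01, -2.81736177e+01,  4.90335469e-05,
        7.42796401e-03, -2.93327321e-05]), 'position': array([ 0.18384264, -0.59671642,  0.19124618]), 'eef_rot': array([[ 9.55678087e-01,  2.94413314e-01, -4.41322368e-04],
       [ 2.94413644e-01, -9.55676937e-01,  1.48246347e-03],
       [ 1.46953735e-05, -1.54668918e-03, -9.99998804e-01]]), 'wrist_force': array([-0.05444911, -0.47700096, -0.14493752]), 'moment': array([-0.01581482,  0.01365729,  0.00466801]), 'gripper_width': 0.08533410178610015}
scene (array([ 1.50894233, -0.50666663,  1.10765848]), array([[-0.63958681,  0.33787141, -0.69051778]]))
side (array([0.47318609, 0.7878212 , 0.9094082 ]), array([[ 0.16352018, -0.73012767, -0.66350387]]))
wrist (array([ 0.24946431, -0.57620248,  0.37347301]), array([[-0.26617175, -0.07819768, -0.96078802]]))
```

View pics/scene0.png

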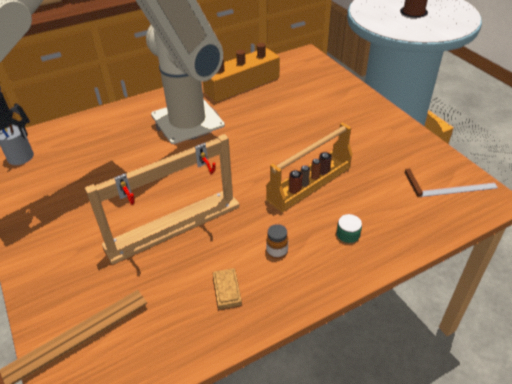

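View pics/side0.png

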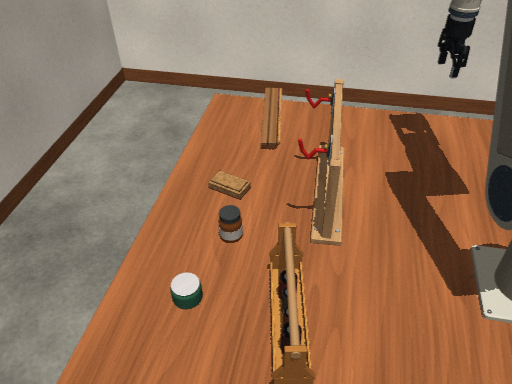

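View pics/wrist0.png

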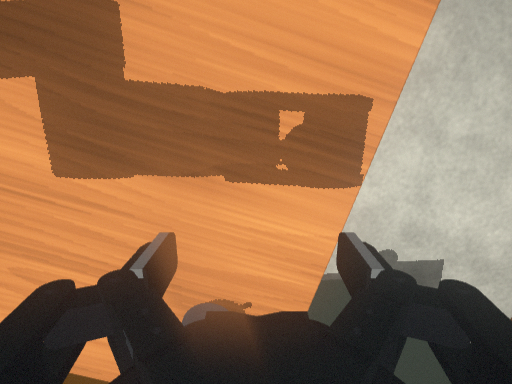

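The scene view shows the stand at about (170,200), the caddy at (312,170), the jar at (277,240), the tin at (349,228) and the cork block at (227,288). In the side view the caddy is at (290,310) and the stand at (330,160). I'll enlarge both views to measure.

```bash
python3 - <<'E'
from h import *
def crop(f,x0,y0,x1,y1,s,o):
    im=cv2.imread(f'pics/{f}.png')[y0:y1,x0:x1]; cv2.imwrite(f'pics/{o}.png',cv2.resize(im,None,fx=s,fy=s,interpolation=cv2.INTER_CUBIC))
crop('scene0',80,120,250,265,4.5,'c1')
crop('scene0',255,120,365,215,6,'c2')
crop('side0',255,215,325,384,3.5,'c3')
crop('side0',290,70,360,250,3.3,'c4')
E
```

```text
(no output)
```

View pics/c1.png

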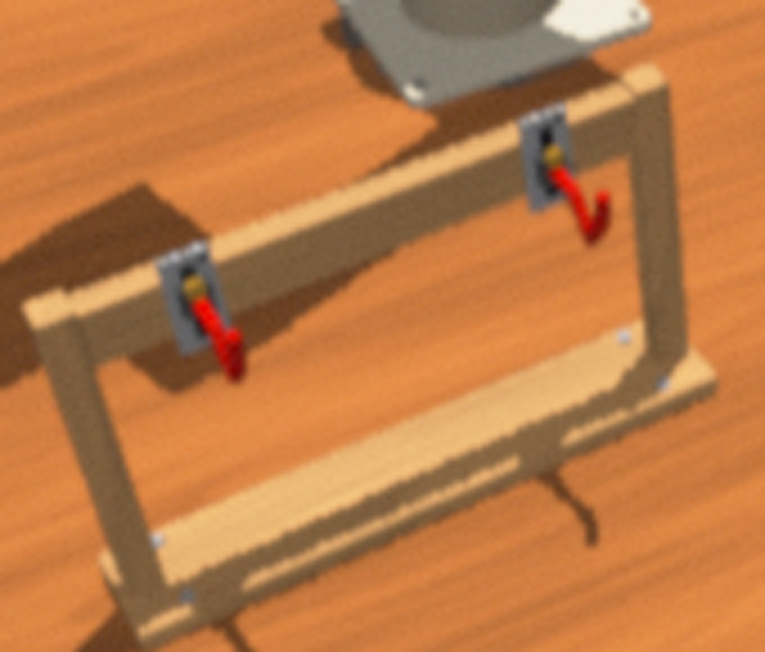

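View pics/c2.png

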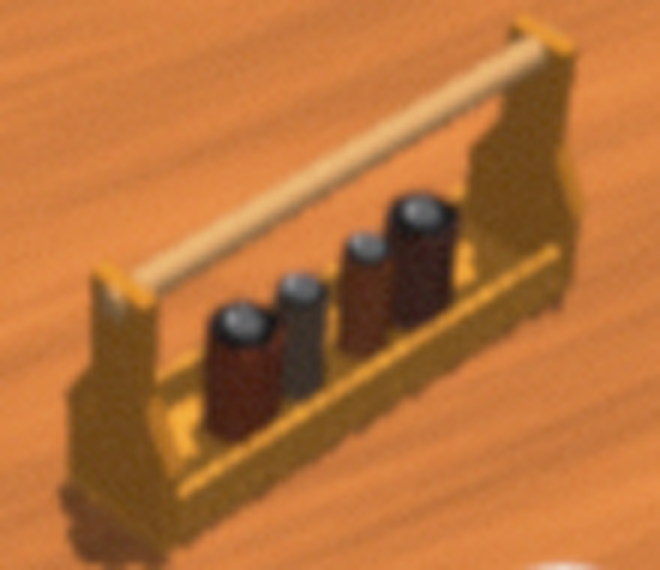

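View pics/c3.png

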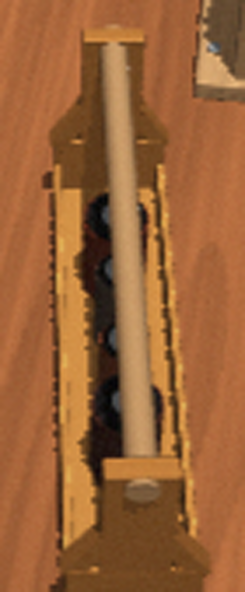

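View pics/c4.png

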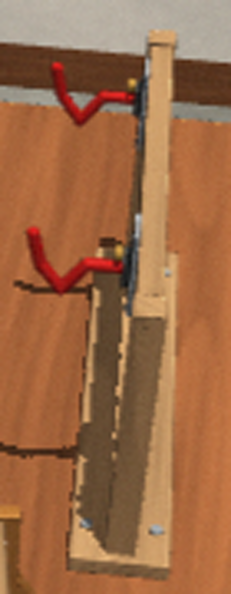

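```bash
python3 - <<'E'
from h import *
S=load('scene0');D=load('side0')
a=np.array
c2=lambda x,y:(x/6+255,y/6+120)
c1=lambda x,y:(x/4.5+80,y/4.5+120)
c3=lambda x,y:(x/3.5+255,y/3.5+215)
c4=lambda x,y:(x/3.3+290,y/3.3+70)
np.set_printoptions(precision=4,suppress=True)
# scene-left board: -y or? print both
print('caddy tops scene',onz(S,[c2(125,286),c2(543,36)],.16))
print('caddy tops side', onz(D,[c3(142,468),c3(114,36)],.16))
print('posts scene',onz(S,[c1(47,307),c1(645,78)],.258))
print('posts side',onz(D,[c4(151,304),c4(161,38)],.258))
print('foot corners scene z=.018 ',onz(S,[c1(140,637),c1(715,378),c1(105,560)],.018))
print('foot corners side',onz(D,[c4(70,560),c4(167,568),c4(178,255)],.018))
# hooks: dips scene left = far in side
print('hook dips tri', tri(S,[c1(236,378),c1(595,240)],D,[c4(82,122),c4(60,290)]))
print('hook nose tri', tri(S,[c1(232,333),c1(603,197)],D,[c4(57,65),c4(34,230)]))
for n,uv,z in [('tin',(349,221),.052),('jar',(277,231),.085),('cork',(227,287),.03)]: print(n,onz(S,[uv],z))
E
```

```text
caddy tops scene [[0.5704 0.0569 0.16  ]
 [0.5079 0.3533 0.16  ]]
caddy tops side [[0.5037 0.3569 0.16  ]
 [0.565  0.0599 0.16  ]]
posts scene [[ 0.499  -0.4459  0.258 ]
 [ 0.4807 -0.0624  0.258 ]]
posts side [[ 0.4771 -0.0635  0.258 ]
 [ 0.499  -0.4417  0.258 ]]
foot corners scene z=.018  [[ 0.5419 -0.4606  0.018 ]
 [ 0.5201 -0.0457  0.018 ]
 [ 0.4693 -0.4614  0.018 ]]
foot corners side [[ 0.5143 -0.0383  0.018 ]
 [ 0.4392 -0.0445  0.018 ]
 [ 0.4589 -0.4602  0.018 ]]
hook dips tri [[ 0.5568 -0.3652  0.2121  0.0025]
 [ 0.5465 -0.134   0.2062  0.0025]]
hook nose tri [[ 0.5806 -0.3638  0.266   0.0004]
 [ 0.5688 -0.1347  0.2574  0.0026]]
tin [[0.7734 0.1838 0.052 ]]
jar [[ 0.7274 -0.0317  0.085 ]]
cork [[ 0.7888 -0.2207  0.03  ]]
```

```bash
cat >> h.py <<'E'
from scipy.spatial.transform import Rotation as Ro
np.set_printoptions(precision=4,suppress=True)
def Rdown(yaw,tilt=0):
    # tool y at world heading yaw(deg), z down; tilt: raises the bar's +y (left) end by deg
    a=np.radians(yaw); y=np.array([np.cos(a),np.sin(a),0]); z=np.array([0,0,-1.]); x=np.cross(y,z)
    R=np.c_[x,y,z]
    return Ro.from_rotvec(np.radians(tilt)*y*1.0).as_matrix()@R if tilt else R
def goto(pos,yaw,tilt=0):
    s=r.get_state(); R=s['eef_rot']
    d=R.T@(np.array(pos)-s['position']); w=Ro.from_matrix(R.T@Rdown(yaw,tilt)).as_rotvec()
    print('shift',d,'rot',w,'deg',np.degrees(np.linalg.norm(w)))
def show():
    s=r.get_state(); 
    print('t',s['clock'],'p',s['position'],'F',s['wrist_force'],'M',s['moment'],'w',s['gripper_width'],'yaw',np.degrees(np.arctan2(s['eef_rot'][1,1],s['eef_rot'][0,1])),'z',s['eef_rot'][:,2],'q',s['joint_positions'])
E
python3 - <<'E'
from h import *
goto([.184,-.597,.36],-72.9)
goto([.36,-.2,.36],-30)
goto([.537,.207,.30],11.8)
E
```

```text
shift [ 0.0001 -0.     -0.1686] rot [-0.0012 -0.      0.0003] deg 0.07089750747067533
shift [ 0.2851 -0.3276 -0.1682] rot [-0.0011 -0.0005 -0.7484] deg 42.88190065313247
shift [ 0.5741 -0.6644 -0.1078] rot [-0.001  -0.0009 -1.478 ] deg 84.6818709580758
```

Emit:
{"name": "servo_tool", "arguments": {"moves": [[[0,0,-0.04,0,0,0,0.7],[0,0,-0.08,0,0,0,0.7],[0,0,-0.12,0,0,0,0.7],[0.02,-0.02,-0.15,0,0,-0.1,0.7],[0.04,-0.045,-0.168,0,0,-0.2,0.7],[0.065,-0.075,-0.168,0,0,-0.3,0.7],[0.09,-0.105,-0.168,0,0,-0.4,0.7],[0.115,-0.135,-0.168,0,0,-0.5,0.7],[0.14,-0.165,-0.168,0,0,-0.6,0.7],[0.165,-0.19,-0.168,0,0,-0.7,0.7]]]}}

```text
clock: 0.98
position: [0.2856, -0.3645, 0.3595]
eef_rot: [[0.537, 0.843, -0.001], [0.843, -0.537, 0.002], [0.001, -0.001, -1.0]]
wrist_force: [1.3, -0.3, 0.2]
gripper_width: 0.0598
```

```bash
python3 - <<'E'
from h import *
show()
goto([.537,.207,.26],11.8)
E
```

```text
t 0.9833 p [ 0.2856 -0.3645  0.3595] F [ 1.2786 -0.2742  0.2338] M [-0.0273 -0.032  -0.0147] w 0.05984750892696636 yaw -32.50852155798735 z [-0.0005  0.0016 -1.    ] q [-53.418    0.4984 101.3853   0.0323  78.2085 -20.9161]
shift [ 0.617  -0.095   0.1003] rot [-0.0008 -0.0015 -0.7733] deg 44.308664175708245
```

Emit:
{"name": "servo_tool", "arguments": {"moves": [[[0.025,-0.004,0,0,0,-0.05,0.7],[0.06,-0.01,0,0,0,-0.12,0.7],[0.1,-0.016,0,0,0,-0.2,0.7],[0.14,-0.022,0,0,0,-0.28,0.7],[0.18,-0.028,0,0,0,-0.36,0.7],[0.22,-0.034,0,0,0,-0.44,0.7],[0.26,-0.04,0,0,0,-0.52,0.7],[0.3,-0.046,0,0,0,-0.6,0.7],[0.34,-0.052,0,0,0,-0.68,0.7],[0.38,-0.058,0.0,0,0,-0.77,0.7]]]}}

```text
clock: 1.82
position: [0.4411, -0.0108, 0.3601]
eef_rot: [[-0.205, 0.979, -0.0], [0.979, 0.205, 0.001], [0.001, 0.0, -1.0]]
wrist_force: [0.4, -1.4, 0.2]
gripper_width: 0.0601
```

```bash
python3 - <<'E'
from h import *
show()
goto([.537,.207,.26],11.8)
E
```

```text
t 1.8167 p [ 0.4411 -0.0108  0.3601] F [ 0.4447 -1.366   0.1918] M [-0.0412 -0.0425  0.0165] w 0.060057452112238806 yaw 11.842138950691933 z [-0.0001  0.0015 -1.    ] q [ -3.0143  -1.808  103.5856   0.0873  78.2318 -14.8743]
shift [0.1933 0.1385 0.1004] rot [ 0.0002 -0.0015  0.0007] deg 0.09572461171642552
```

Emit:
{"name": "servo_tool", "arguments": {"moves": [[[0.03,0.022,0,0,0,0,0.7],[0.06,0.043,0.01,0,0,0,0.7],[0.09,0.064,0.03,0,0,0,0.7],[0.12,0.086,0.05,0,0,0,0.7],[0.15,0.108,0.07,0,0,0,0.7],[0.18,0.13,0.09,0,0,0,0.7],[0.193,0.1385,0.1,0,0,0,0.7],[0.193,0.1385,0.1,0,0,0,0.7],[0.193,0.1385,0.1,0,0,0,0.7]]]}}

```text
clock: 2.57
position: [0.5363, 0.207, 0.2591]
eef_rot: [[-0.207, 0.978, -0.003], [0.978, 0.207, 0.0], [0.001, -0.003, -1.0]]
wrist_force: [-0.5, -0.4, 1.0]
gripper_width: 0.0601
```

```bash
python3 - <<'E'
from h import *
snap('wrist','w1')
show()
d=load('w1')
im=cv2.imread('pics/w1.png')
b=np.array([.5368,.2068,.15]); e=np.array([-.2045,.9789,0])
for k in(-.146,0,.146):
    u=proj(d,b+k*e)[0]; print(u); cv2.circle(im,tuple(int(v) for v in u),3,(255,0,0),1)
cv2.imwrite('pics/w1b.png',im)
E
```

```text
t 2.6167 p [0.5366 0.2064 0.2601] F [-0.1262 -0.1981  0.162 ] M [-0.0317 -0.0047  0.0099] w 0.059471767693169496 yaw 11.87969948904556 z [-0.0012  0.0008 -1.    ] q [19.8106 15.9227 96.0707  0.0693 68.0562  7.9051]
[256.4243 292.3367]
[256.6715 179.1933]
[256.9934  31.8434]
```

View pics/w1b.png

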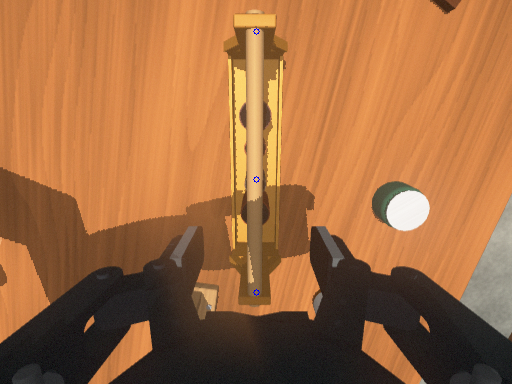

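The bar runs straight between the fingers from about (256,30) to (256,292), and the predicted points lie on it. I'll descend and grip.

Emit:
{"name": "servo_tool", "arguments": {"moves": [[[0,0,0.025,0,0,0,0.7],[0,0,0.05,0,0,0,0.7],[0,0,0.075,0,0,0,0.7],[0,0,0.1,0,0,0,0.7],[0,0,0.12,0,0,0,0.7],[0,0,0.129,0,0,0,0.7],[0,0,0.129,0,0,0,0.7],[0,0,0.129,0,0,0,0.7]]]}}

```text
clock: 3.28
position: [0.537, 0.2059, 0.1323]
eef_rot: [[-0.205, 0.979, -0.0], [0.979, 0.205, 0.001], [0.001, 0.0, -1.0]]
wrist_force: [-0.4, -0.4, -0.3]
gripper_width: 0.0598
```

Emit:
{"name": "servo_tool", "arguments": {"moves": [[[0,0,0,0,0,0,0.45],[0,0,0,0,0,0,0.3],[0,0,0,0,0,0,0.1],[0,0,0,0,0,0,0],[0,0,0,0,0,0,0],[0,0,0,0,0,0,0],[0,0,0,0,0,0,0],[0,0,0,0,0,0,0]]], "newtons": 60}}

```text
clock: 3.95
position: [0.537, 0.2059, 0.1322]
eef_rot: [[-0.205, 0.979, -0.0], [0.979, 0.205, 0.001], [0.001, -0.0, -1.0]]
wrist_force: [0.0, -0.5, -0.2]
gripper_width: -0.0
```

```bash
python3 - <<'E'
from h import *
show()
E
```

```text
t 3.95 p [0.537  0.2059 0.1322] F [ 0.0195 -0.5148 -0.1586] M [-0.0544 -0.0012 -0.0277] w -4.223076039050166e-05 yaw 11.834341971132371 z [-0.0003  0.001  -1.    ] q [ 19.7635  24.447  102.3454   0.0737  53.2026   7.885 ]
```

The fingers shut on nothing, so I'll look.

```bash
python3 - <<'E'
from h import *
snap('wrist','w2'); snap('side','s2'); snap('scene','sc2')
a=cv2.imread('pics/s2.png')[170:384,220:400]; b=cv2.imread('pics/sc2.png')[80:230,230:400]
cv2.imwrite('pics/s2c.png',cv2.resize(a,None,fx=2.8,fy=2.8));cv2.imwrite('pics/sc2c.png',cv2.resize(b,None,fx=4,fy=4))
E
```

```text
(no output)
```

View pics/w2.png

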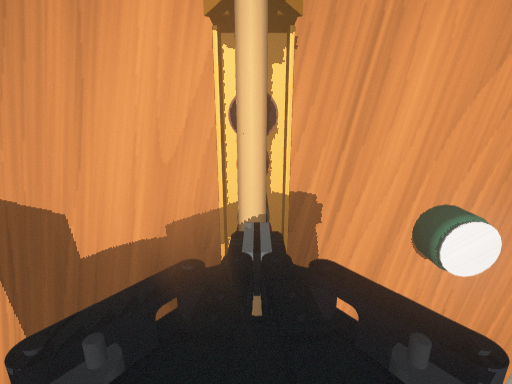

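View pics/s2c.png

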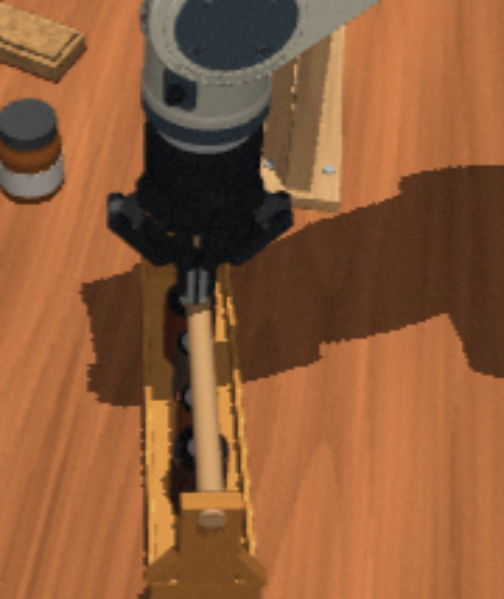

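View pics/sc2c.png

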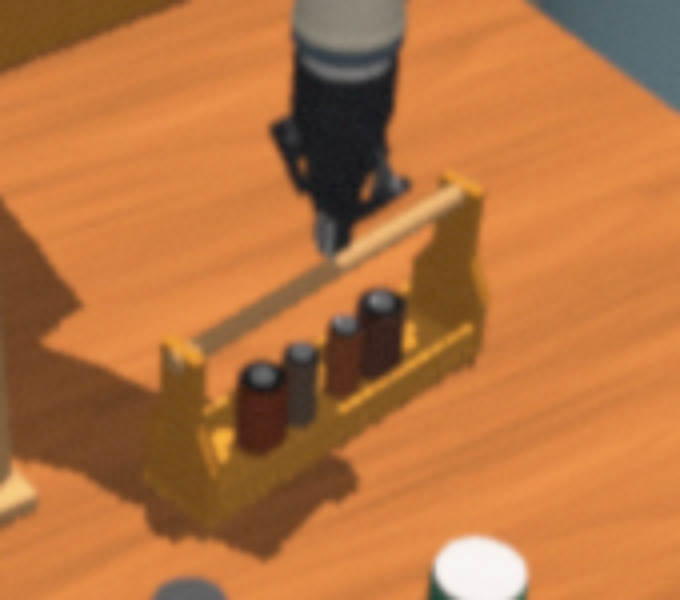

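```bash
python3 - <<'E'
from h import *
p=r.get_state()['position']
for f,x0,y0,s in(('s2',220,170,2.8),('sc2',230,80,4)):
    d=load(f); 
    for dz in(0,.019,.028,.04): print(f,dz,(proj(d,p+[0,0,dz])[0]-[x0,y0])*s)
    b=np.array([.5368,.2068,.15]); e=np.array([-.2045,.9789,0])
    print('bar',[(proj(d,b+k*e+[0,0,.009])[0]-[x0,y0])*s for k in(-.146,0,.146)])
d=load('w2'); print([proj(d,p+[0,0,dz])[0] for dz in (0,.019,.028,.04)])
E
```

```text
s2 0 [194.6335 327.0331]
s2 0.019 [195.5241 310.927 ]
s2 0.028 [195.9544 303.145 ]
s2 0.04 [196.5368 292.6119]
bar [array([186.3351, 158.859 ]), array([195.9446, 305.2376]), array([208.0864, 490.1894])]
sc2 0 [326.3763 289.8529]
sc2 0.019 [327.7835 270.6288]
sc2 0.028 [328.4586 261.4061]
sc2 0.04 [329.3675 248.9904]
bar [array([188.8979, 345.6808]), array([329.2322, 262.1554]), array([457.5903, 185.7582])]
[array([255.9548, 213.8773]), array([255.9352, 224.2265]), array([255.9244, 229.9198]), array([255.9081, 238.4978])]
```

In both outside views the finger tips end about 28 mm above the reported TCP, resting just on top of the bar at scene crop (328,257). The reported TCP therefore seems to sit beyond the real tips. I'll raise, open, and check this by triangulating the shut tips.

Emit:
{"name": "servo_tool", "arguments": {"moves": [[[0,0,-0.02,0,0,0,0],[0,0,-0.04,0,0,0,0],[0,0,-0.05,0,0,0,0],[0,0,-0.05,0,0,0,0]]]}}

```text
clock: 4.43
position: [0.5386, 0.2065, 0.1846]
eef_rot: [[-0.205, 0.979, 0.004], [0.979, 0.205, 0.003], [0.002, 0.004, -1.0]]
wrist_force: [0.8, 0.1, -0.2]
gripper_width: -0.0001
```

```bash
python3 - <<'E'
from h import *
show()
p=r.get_state()['position']
snap('side','s3'); snap('scene','sc3')
for f,o in(('s3','s3c'),('sc3','sc3c')):
    d=load(f);u=proj(d,p)[0];x,y=[int(v) for v in u]; x0,y0=x-40,y-40
    im=cv2.imread(f'pics/{f}.png')[y0:y0+75,x0:x0+75]; im=cv2.resize(im,None,fx=8,fy=8,interpolation=cv2.INTER_CUBIC); 
    for dz in(0,.02,.03): 
        q=(proj(d,p+[0,0,dz])[0]-[x0,y0]+.5)*8; cv2.circle(im,tuple(int(v) for v in q),3,(255,0,255),-1); print(f,dz,q,x0,y0)
    cv2.imwrite(f'pics/{o}.png',im)
E
```

```text
t 4.4333 p [0.5386 0.2065 0.1846] F [ 0.782   0.0654 -0.1551] M [ 0.0144 -0.041  -0.012 ] w -5.3051342616284414e-05 yaw 11.828623507938978 z [ 0.004   0.0025 -1.    ] q [ 19.7555  20.5994 100.1658   0.0687  58.9705   7.8914]
s3 0 [328.3214 329.2613] 249 230
s3 0.02 [331.1092 276.9975] 249 230
s3 0.03 [332.5341 250.2824] 249 230
sc3 0 [324.3059 325.9501] 273 99
sc3 0.02 [327.4519 283.459 ] 273 99
sc3 0.03 [329.047  261.9144] 273 99
```

View pics/s3c.png

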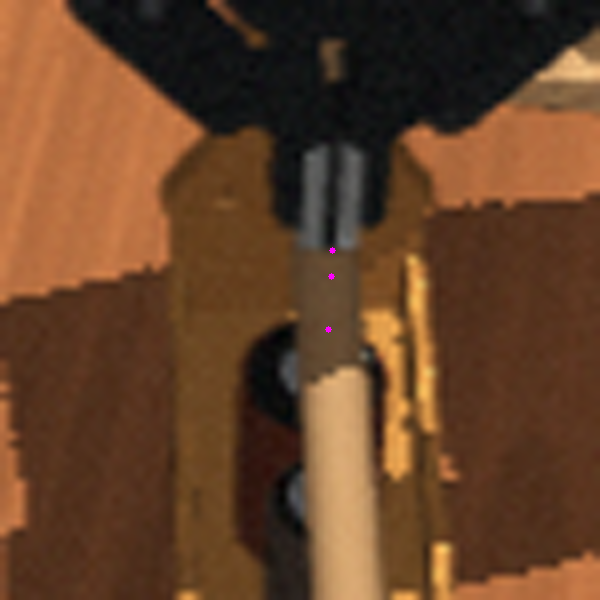

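View pics/sc3c.png

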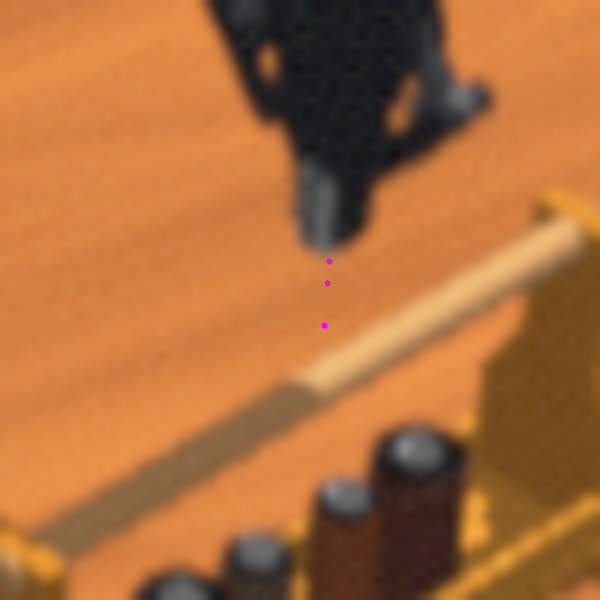

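```bash
python3 - <<'E'
from h import *
d=load('w2'); p=np.array([0.537,.2059,.1322]);x=np.array([-.205,.979,0])
print([proj(d,p+.011*x+[0,0,dz])[0] for dz in (0,.019,.028,.033,.038)])
S=load('sc3');D=load('s3'); p=np.array([.5386,.2065,.1846])
for dz in(.028,.033,.038):
  print(dz,(proj(D,p+.011*x+[0,0,dz])[0]-[249,230]+.5)*8,(proj(S,p-.011*x+[0,0,dz])[0]-[273,99]+.5)*8,(proj(S,p+.011*x+[0,0,dz])[0]-[273,99]+.5)*8)
E
```

```text
[array([255.9748, 199.2986]), array([255.957 , 208.2808]), array([255.9472, 213.2343]), array([255.9413, 216.2192]), array([255.935, 219.39 ])]
0.028 [334.761  291.3343] [308.0328 278.1222] [349.4072 254.1897]
0.033 [335.4955 277.8764] [308.7885 267.2848] [350.2546 243.3709]
0.038 [336.2355 264.3168] [309.5477 256.3962] [351.1059 232.5013]
```

Emit:
{"name": "servo_tool", "arguments": {"moves": [[[0,0,0,0,0,0,0.4],[0,0,0,0,0,0,0.7],[0,0,0,0,0,0,0.7],[0,0,0.02,0,0,0,0.7],[0,0,0.04,0,0,0,0.7],[0,0,0.06,0,0,0,0.7],[0,0,0.08,0,0,0,0.7],[0,0,0.091,0,0,0,0.7],[0,0,0.091,0,0,0,0.7],[0,0,0.091,0,0,0,0.7]]]}}

```text
clock: 5.37
position: [0.5366, 0.2058, 0.0906]
eef_rot: [[-0.205, 0.979, -0.001], [0.979, 0.205, 0.001], [0.001, -0.001, -1.0]]
wrist_force: [0.1, 0.9, 0.0]
gripper_width: 0.0597
```

```bash
python3 - <<'E'
from h import *
show()
p=r.get_state()['position']
snap('scene','sc4');snap('side','s4')
ims=[]
for f in('s4','sc4'):
    d=load(f);u=proj(d,p)[0];x,y=[int(v) for v in u]; x0,y0=x-40,y-50
    im=cv2.imread(f'pics/{f}.png')[y0:y0+75,x0:x0+65]; im=cv2.resize(im,None,fx=6,fy=6,interpolation=cv2.INTER_CUBIC); 
    ims.append(im)
cv2.imwrite('pics/c4b.png',np.hstack(ims))
E
```

```text
t 5.3667 p [0.5366 0.2058 0.0906] F [0.0704 0.9175 0.0287] M [ 0.0169 -0.0076 -0.0272] w 0.059705405477649985 yaw 11.826678355548042 z [-0.0013  0.0006 -1.    ] q [ 19.7617  27.8586 103.6395   0.0783  48.5601   7.8832]
```

View pics/c4b.png

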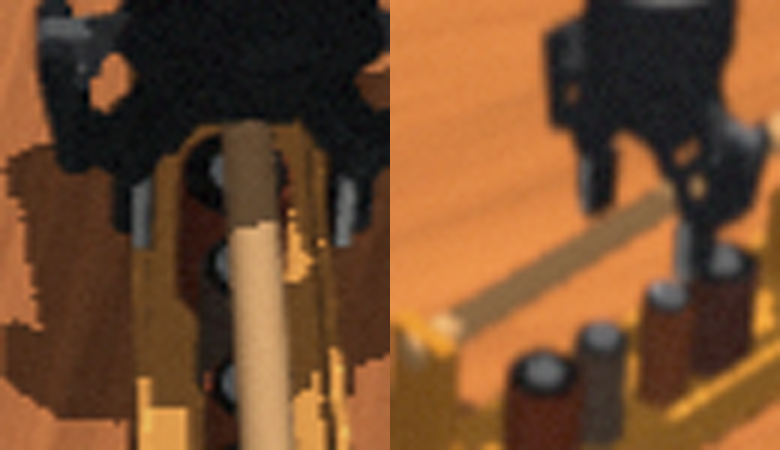

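The open fingers now straddle the bar, so I'll close.

Emit:
{"name": "servo_tool", "arguments": {"moves": [[[0,0,0,0,0,0,0.45],[0,0,0,0,0,0,0.3],[0,0,0,0,0,0,0.15],[0,0,0,0,0,0,0.05],[0,0,0,0,0,0,0],[0,0,0,0,0,0,0],[0,0,0,0,0,0,0]]], "newtons": 60}}

```text
clock: 6.05
position: [0.5377, 0.2063, 0.0929]
eef_rot: [[-0.205, 0.979, 0.002], [0.979, 0.205, 0.002], [0.001, 0.002, -1.0]]
wrist_force: [-3.5, -0.4, 6.8]
gripper_width: 0.0161
```

```bash
python3 - <<'E'
from h import *
show()
p=r.get_state()['position']
snap('scene','sc5');snap('side','s5')
ims=[]
for f in('s5','sc5'):
    d=load(f);u=proj(d,p)[0];x,y=[int(v) for v in u]; x0,y0=x-40,y-50
    im=cv2.imread(f'pics/{f}.png')[y0:y0+75,x0:x0+65]; im=cv2.resize(im,None,fx=6,fy=6,interpolation=cv2.INTER_CUBIC); 
    ims.append(im)
cv2.imwrite('pics/c5b.png',np.hstack(ims))
E
```

```text
t 6.05 p [0.5377 0.2063 0.0929] F [-3.5392 -0.3516  6.833 ] M [-0.1062  0.5071 -0.0592] w 0.01609664184544201 yaw 11.824570353511648 z [ 0.0017  0.0018 -1.    ] q [ 19.7657  27.6687 103.5746   0.0845  48.6305   7.8852]
```

View pics/c5b.png

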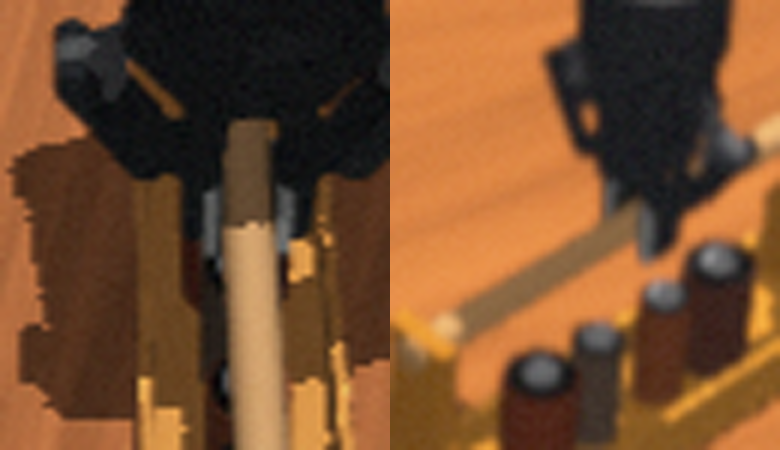

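```bash
python3 - <<'E'
from h import *
p=np.array([0.5377,0.2063,0.0929]); ax=np.array([.979,.205,0])
for f,uv in(('sc5',(260/6,258/6)),('s5',((205/6),248/6)),('s5',((285/6),248/6))):
    d=load(f);u=proj(d,p)[0];x,y=[int(v) for v in u]; x0,y0=x-40,y-50
    uv=np.array(uv)+[x0,y0]-.5
    for dz in(.03,.04,.05,.06): print(f,dz,onz(d,[uv],p[2]+dz)[0]-p)
E
```

```text
sc5 0.03 [0.0019 0.0068 0.03  ]
sc5 0.04 [ 0.0117 -0.0005  0.04  ]
sc5 0.05 [ 0.0216 -0.0078  0.05  ]
sc5 0.06 [ 0.0314 -0.0151  0.06  ]
s5 0.03 [0.0151 0.0009 0.03  ]
s5 0.04 [0.0141 0.0082 0.04  ]
s5 0.05 [0.0131 0.0156 0.05  ]
s5 0.06 [0.0121 0.023  0.06  ]
s5 0.03 [-0.0119 -0.0045  0.03  ]
s5 0.04 [-0.0125  0.003   0.04  ]
s5 0.05 [-0.0132  0.0104  0.05  ]
s5 0.06 [-0.0139  0.0179  0.06  ]
```

Emit:
{"name": "servo_tool", "arguments": {"moves": [[[0,0,0,0,0,0,0.2],[0,0,0,0,0,0,0.35],[0,0,0.004,0,0,0,0.35],[0,0,0.008,0,0,0,0.35],[0,0,0.008,0,0,0,0.2],[0,0,0.008,0,0,0,0.1],[0,0,0.008,0,0,0,0],[0,0,0.008,0,0,0,0],[0,0,0.008,0,0,0,0],[0,0,0.008,0,0,0,0]]], "newtons": 60}}

```text
clock: 6.98
position: [0.5374, 0.2061, 0.0844]
eef_rot: [[-0.205, 0.979, 0.001], [0.979, 0.205, 0.002], [0.001, 0.001, -1.0]]
wrist_force: [-0.4, -0.5, -6.1]
gripper_width: 0.0166
```

```bash
python3 - <<'E'
from h import *
show()
E
```

```text
t 6.9833 p [0.5374 0.2061 0.0844] F [-0.359  -0.5095 -6.1487] M [ 0.0048 -0.0549 -0.0199] w 0.016640967459929695 yaw 11.824323291769408 z [ 0.0012  0.0016 -1.    ] q [ 19.765   28.3888 103.8044   0.0828  47.7129   7.885 ]
```

Emit:
{"name": "servo_tool", "arguments": {"moves": [[[0,0,-0.005,0,0,0,0],[0,0,-0.012,0,0,0,0],[0,0,-0.025,0,0,0,0],[0,0,-0.035,0,0,0,0],[0,0,-0.04,0,0,0,0],[0,0,-0.04,0,0,0,0]]]}}

```text
clock: 7.48
position: [0.5386, 0.2065, 0.1263]
eef_rot: [[-0.205, 0.979, 0.004], [0.979, 0.205, 0.003], [0.002, 0.005, -1.0]]
wrist_force: [0.9, 0.1, -7.3]
gripper_width: 0.0166
```

```bash
python3 - <<'E'
from h import *
snap('wrist','w6');snap('side','s6');snap('scene','sc6')
show()
cv2.imwrite('pics/c6.png',np.hstack([cv2.resize(cv2.imread('pics/s6.png')[190:384,200:380],None,fx=2.2,fy=2.2),cv2.resize(cv2.imread('pics/sc6.png')[60:254,230:400],None,fx=2.2,fy=2.2)]))
E
```

```text
t 7.6333 p [0.5371 0.206  0.1242] F [ 0.3381 -0.266  -7.3068] M [-0.024   0.0356  0.0051] w 0.016457613233490983 yaw 11.827111105860961 z [ 0.0008  0.0014 -1.    ] q [ 19.761   25.0641 102.66     0.0756  52.2064   7.8875]
```

View pics/c6.png

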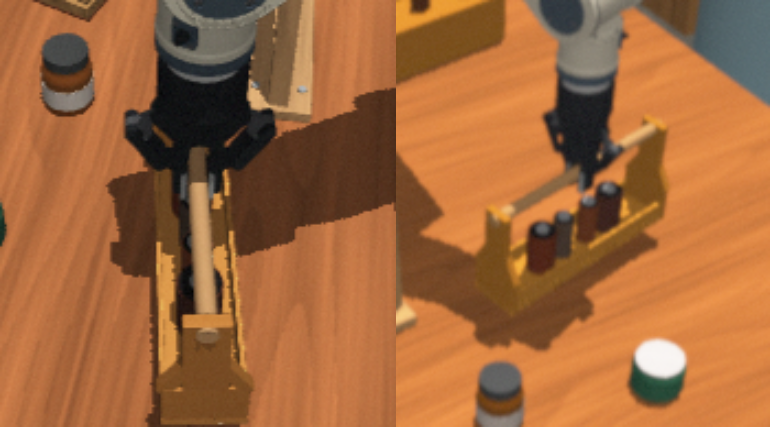

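View pics/w6.png

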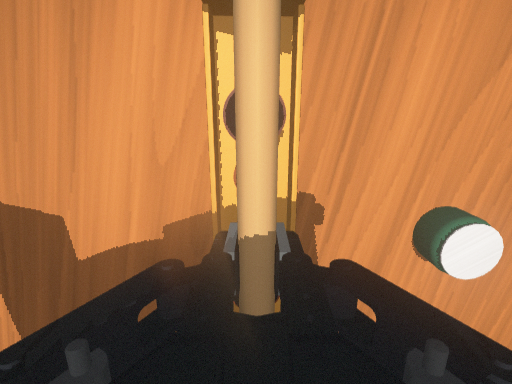

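```bash
python3 - <<'E'
from h import *
S=load('sc6');D=load('s6')
t=tri(S,[((655-396)/2.2+230, 122/2.2+60)],D,[(208/2.2+200,318/2.2+190)]);print(t)
goto([.70,.10,.25],7)
goto([.70,-.25,.25],2.9)
E
```

```text
[[0.5083 0.3552 0.2008 0.002 ]]
shift [-0.137   0.1379 -0.1258] rot [ 0.001  -0.0012  0.0842] deg 4.828016607046851
shift [-0.4795  0.0661 -0.1263] rot [ 0.001  -0.0013  0.1558] deg 8.927616783350857
```

Emit:
{"name": "servo_tool", "arguments": {"moves": [[[0,0.003,-0.02,0,0,0,0],[0,0.01,-0.045,0,0,0,0],[-0.005,0.025,-0.07,0,0,0,0],[-0.015,0.045,-0.095,0,0,0,0],[-0.03,0.065,-0.115,0,0,0.015,0],[-0.05,0.085,-0.126,0,0,0.03,0],[-0.075,0.105,-0.126,0,0,0.045,0],[-0.1,0.12,-0.126,0,0,0.06,0],[-0.12,0.13,-0.126,0,0,0.07,0],[-0.14,0.138,-0.126,0,0,0.084,0]]]}}

```text
clock: 8.47
position: [0.7011, 0.0958, 0.2485]
eef_rot: [[-0.121, 0.993, -0.001], [0.993, 0.121, 0.001], [0.001, -0.001, -1.0]]
wrist_force: [-0.3, 0.1, -6.5]
gripper_width: 0.0165
```

```bash
python3 - <<'E'
from h import *
show()
goto([.70,-.25,.25],2.9)
E
```

```text
t 8.4667 p [0.7011 0.0958 0.2485] F [-0.3253  0.123  -6.5213] M [ 0.1343 -0.0133 -0.0175] w 0.01652831986602158 yaw 6.964824201493371 z [-0.0013  0.0011 -1.    ] q [ 6.7814 28.4535 78.911   0.0735 72.7038 -0.2053]
shift [-0.3431 -0.0431 -0.0019] rot [-0.0012 -0.0012  0.0709] deg 4.065961537249792
```

Emit:
{"name": "servo_tool", "arguments": {"moves": [[[-0.03,-0.004,-0.002,0,0,0.006,0],[-0.062,-0.008,-0.002,0,0,0.013,0],[-0.097,-0.012,-0.002,0,0,0.02,0],[-0.132,-0.0165,-0.002,0,0,0.027,0],[-0.167,-0.021,-0.002,0,0,0.034,0],[-0.202,-0.0255,-0.002,0,0,0.042,0],[-0.237,-0.03,-0.002,0,0,0.05,0],[-0.272,-0.034,-0.002,0,0,0.057,0],[-0.302,-0.038,-0.002,0,0,0.063,0],[-0.325,-0.041,-0.002,0,0,0.068,0]]]}}

```text
clock: 9.3
position: [0.6987, -0.2347, 0.2484]
eef_rot: [[-0.052, 0.999, -0.004], [0.999, 0.052, 0.001], [0.001, -0.004, -1.0]]
wrist_force: [0.3, -0.9, -7.5]
gripper_width: 0.0165
```

Emit:
{"name": "servo_tool", "arguments": {"moves": [[[-0.018,-0.002,0,0,0,0.003,0],[-0.018,-0.002,0,0,0,0.003,0],[-0.018,-0.002,0,0,0,0.003,0]]]}}

```text
clock: 9.55
position: [0.6966, -0.2543, 0.2464]
eef_rot: [[-0.046, 0.999, -0.006], [0.999, 0.046, 0.002], [0.002, -0.006, -1.0]]
wrist_force: [0.2, 0.5, -6.9]
gripper_width: 0.0166
```

```bash
python3 - <<'E'
from h import *
snap('side','s7');snap('scene','sc7')
show()
goto([.60,-.25,.237],2.9)
goto([.552,-.25,.237],2.9)
cv2.imwrite('pics/c7.png',np.hstack([cv2.resize(cv2.imread('pics/s7.png')[40:280,160:380],None,fx=1.7,fy=1.7),cv2.resize(cv2.imread('pics/sc7.png')[80:320,60:310],None,fx=1.7,fy=1.7)]))
E
```

```text
t 9.65 p [ 0.6972 -0.2518  0.2471] F [-0.9147  1.4311 -6.843 ] M [ 0.1255  0.012  -0.0045] w 0.016221019390763064 yaw 2.7897539268358313 z [-0.0056  0.0028 -1.    ] q [-20.7973  31.7716  73.658    0.0392  74.9271 -23.5969]
shift [ 0.0065 -0.0969  0.0107] rot [-0.0054 -0.0031 -0.0019] deg 0.3754087013320785
shift [ 0.0089 -0.1449  0.0109] rot [-0.0054 -0.0031 -0.0019] deg 0.3754087013320785
```

View pics/c7.png

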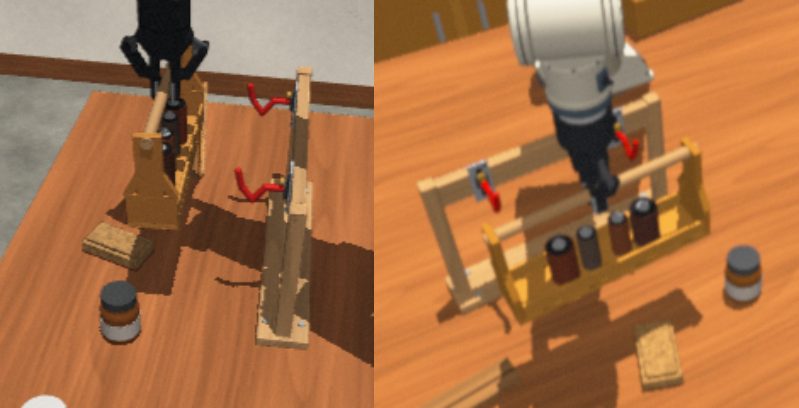

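The caddy is in front of the hooks and upright. I'll move it in over them.

Emit:
{"name": "servo_tool", "arguments": {"moves": [[[0.002,-0.01,0.002,0,0,0,0],[0.004,-0.025,0.004,-0.002,-0.002,-0.001,0],[0.006,-0.04,0.006,-0.004,-0.003,-0.001,0],[0.006,-0.057,0.008,-0.005,-0.003,-0.002,0],[0.006,-0.075,0.01,-0.005,-0.003,-0.002,0],[0.007,-0.093,0.011,-0.005,-0.003,-0.002,0],[0.008,-0.11,0.011,-0.005,-0.003,-0.002,0],[0.009,-0.127,0.011,-0.005,-0.003,-0.002,0],[0.009,-0.14,0.011,-0.005,-0.003,-0.002,0],[0.009,-0.145,0.011,-0.005,-0.003,-0.002,0]]]}}

```text
clock: 10.48
position: [0.5501, -0.2485, 0.2369]
eef_rot: [[-0.052, 0.999, -0.002], [0.999, 0.052, 0.001], [0.001, -0.002, -1.0]]
wrist_force: [0.4, 0.9, -7.2]
gripper_width: 0.0159
```

Emit:
{"name": "servo_tool", "arguments": {"moves": [[[0,0,0,0,0,0,0],[0,0,0,0,0,0,0],[0,0,0,0,0,0,0]]]}}

```text
clock: 10.73
position: [0.5511, -0.2481, 0.2372]
eef_rot: [[-0.053, 0.999, -0.001], [0.999, 0.053, 0.001], [0.001, -0.001, -1.0]]
wrist_force: [-0.1, -0.5, -6.7]
gripper_width: 0.0164
```

```bash
python3 - <<'E'
from h import *
snap('side','s8');snap('scene','sc8');snap('wrist','w8')
show()
goto([.552,-.25,.205],2.9)
cv2.imwrite('pics/c8.png',np.hstack([cv2.resize(cv2.imread('pics/s8.png')[50:200,240:370],None,fx=3,fy=3),cv2.resize(cv2.imread('pics/sc8.png')[110:260,90:220],None,fx=3,fy=3)]))
E
```

```text
t 10.8833 p [ 0.5508 -0.2484  0.2368] F [ 0.3481  0.3564 -5.9297] M [ 0.0104 -0.0639  0.0283] w 0.016502296748158958 yaw 3.0037163136505916 z [-0.0016  0.0006 -1.    ] q [-25.3935  19.8533  93.7104  -0.0085  66.5361 -28.3938]
shift [-0.0017  0.0011  0.0318] rot [-0.0016 -0.0007  0.0018] deg 0.14408743538255345
```

View pics/c8.png

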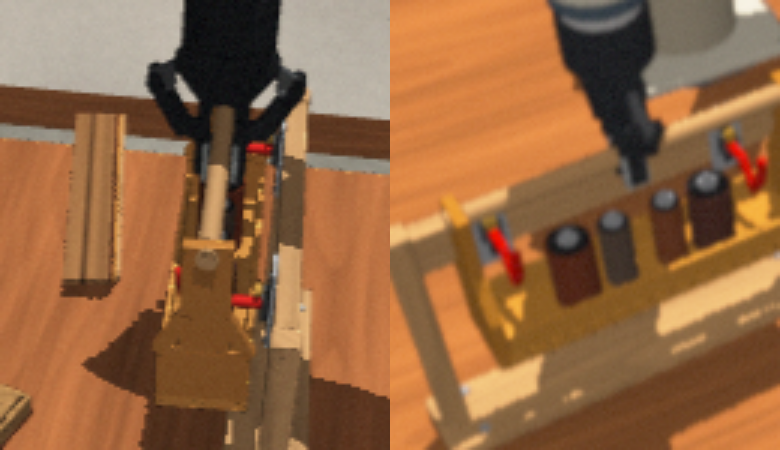

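View pics/w8.png

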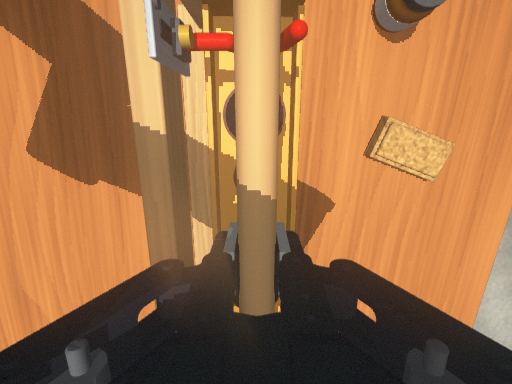

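```bash
python3 - <<'E'
from h import *
d=load('w8')
print(onz(d,[(299,30)],.257), onz(d,[(185,38)],.232))
print(proj(d,[[.5455,-.1345,.2062]]))
E
```

```text
[[ 0.5682 -0.1347  0.257 ]] [[ 0.5008 -0.1359  0.232 ]]
[[256.6908  49.2702]]
```

Emit:
{"name": "servo_tool", "arguments": {"moves": [[[0,0.001,0.01,0,0,0,0],[0,0.001,0.02,0,0,0,0],[0,0.001,0.03,0,0,0,0],[0,0.001,0.04,0,0,0,0],[0,0.001,0.048,0,0,0,0],[0,0.001,0.052,0,0,0,0],[0,0.001,0.052,0,0,0,0],[0,0.001,0.052,0,0,0,0]]]}}

```text
clock: 11.55
position: [0.5517, -0.2483, 0.1846]
eef_rot: [[-0.052, 0.999, -0.002], [0.999, 0.052, 0.001], [0.001, -0.002, -1.0]]
wrist_force: [-0.6, -0.3, -6.0]
gripper_width: 0.0166
```

```bash
python3 - <<'E'
from h import *
show()
E
```

```text
t 11.55 p [ 0.5517 -0.2483  0.1846] F [-0.5533 -0.2577 -5.9889] M [ 0.0055 -0.036   0.0476] w 0.016642978321845258 yaw 2.9950641644395555 z [-0.002   0.0008 -1.    ] q [-25.3529  23.1165  96.2541  -0.0069  60.752  -28.3445]
```

Emit:
{"name": "servo_tool", "arguments": {"moves": [[[0,0,0.001,0,0,0,0],[0,0,0.002,0,0,0,0],[0,0,0.003,0,0,0,0],[0,0,0.004,0,0,0,0],[0,0,0.005,0,0,0,0],[0,0,0.006,0,0,0,0],[0,0,0.006,0,0,0,0]]]}}

```text
clock: 12.13
position: [0.5516, -0.2483, 0.1784]
eef_rot: [[-0.052, 0.999, -0.002], [0.999, 0.052, 0.001], [0.001, -0.002, -1.0]]
wrist_force: [0.4, 0.3, -6.5]
gripper_width: 0.0165
```

```bash
python3 -c "
from h import *
show()"
```

```text
t 12.1333 p [ 0.5516 -0.2483  0.1784] F [ 0.3875  0.3082 -6.4862] M [ 0.0086 -0.025   0.0022] w 0.01650609865762502 yaw 2.997606851515425 z [-0.0023  0.0009 -1.    ] q [-25.3544  23.5264  96.5405  -0.0099  60.0756 -28.347 ]
```

Emit:
{"name": "servo_tool", "arguments": {"moves": [[[0,0,0.001,0,0,0,0],[0,0,0.002,0,0,0,0],[0,0,0.003,0,0,0,0],[0,0,0.004,0,0,0,0],[0,0,0.004,0,0,0,0]]]}}

```text
clock: 12.55
position: [0.5514, -0.2482, 0.1741]
eef_rot: [[-0.052, 0.999, -0.003], [0.999, 0.052, 0.001], [0.001, -0.003, -1.0]]
wrist_force: [-0.0, -1.3, -7.3]
gripper_width: 0.0164
```

```bash
python3 -c "
from h import *
show()"
```

```text
t 12.55 p [ 0.5514 -0.2482  0.1741] F [-0.0087 -1.3163 -7.325 ] M [-0.0493 -0.0636  0.0322] w 0.01640074816944845 yaw 2.9966864950307315 z [-0.0027  0.0011 -1.    ] q [-25.3528  23.8105  96.7332  -0.0104  59.6221 -28.3441]
```

Emit:
{"name": "servo_tool", "arguments": {"moves": [[[0,0,0.001,0,0,0,0],[0,0,0.002,0,0,0,0],[0,0,0.003,0,0,0,0],[0,0,0.003,0,0,0,0]]]}}

```text
clock: 12.88
position: [0.5513, -0.2482, 0.1709]
eef_rot: [[-0.052, 0.999, -0.003], [0.999, 0.052, 0.001], [0.001, -0.003, -1.0]]
wrist_force: [-0.7, 0.5, -6.1]
gripper_width: 0.0163
```

```bash
python3 -c "
from h import *
show()"
```

```text
t 12.8833 p [ 0.5513 -0.2482  0.1709] F [-0.7104  0.513  -6.0597] M [-0.0852  0.0441 -0.0027] w 0.016280854535509863 yaw 2.9994505394355886 z [-0.003   0.0011 -1.    ] q [-25.354   24.0253  96.8753  -0.0185  59.2804 -28.3439]
```

Emit:
{"name": "servo_tool", "arguments": {"moves": [[[0,0,0.0007,0,0,0,0],[0,0,0.0015,0,0,0,0],[0,0,0.0015,0,0,0,0]]]}}

```text
clock: 13.13
position: [0.5513, -0.2482, 0.1694]
eef_rot: [[-0.052, 0.999, -0.003], [0.999, 0.052, 0.001], [0.001, -0.003, -1.0]]
wrist_force: [-0.9, 0.3, -5.3]
gripper_width: 0.0161
```

```bash
python3 -c "
from h import *
show()"
```

```text
t 13.1333 p [ 0.5513 -0.2482  0.1694] F [-0.8926  0.2533 -5.3068] M [-0.1545  0.0777 -0.0808] w 0.0161156524136024 yaw 3.000414937351645 z [-0.003   0.0009 -1.    ] q [-25.3541  24.1286  96.9395  -0.0283  59.108  -28.3399]
```

Emit:
{"name": "servo_tool", "arguments": {"moves": [[[-0.0003,0,0.0006,0,-0.005,0,0],[-0.0006,0,0.0012,0,-0.01,0,0],[-0.001,0,0.0018,0,-0.0155,0,0],[-0.001,0,0.0018,0,-0.0155,0,0]]]}}

```text
clock: 13.47
position: [0.5514, -0.2494, 0.1683]
eef_rot: [[-0.053, 0.999, -0.002], [0.998, 0.053, -0.016], [-0.015, -0.003, -1.0]]
wrist_force: [-2.8, -0.1, 0.1]
gripper_width: 0.0164
```

```bash
python3 -c "
from h import *
show()"
```

```text
t 13.4667 p [ 0.5514 -0.2494  0.1683] F [-2.758  -0.1103  0.0863] M [-0.1294  0.48   -0.128 ] w 0.016414672946982366 yaw 3.0107308228004483 z [-0.0017 -0.0155 -0.9999] q [-24.9851  24.04    97.2595  -0.9937  58.4177 -27.4785]
```

Emit:
{"name": "servo_tool", "arguments": {"moves": [[[0,-0.0005,0,0,0,0,0],[0,-0.001,0,0,0,0,0],[0,-0.001,0,0,0,0,0]]]}}

```text
clock: 13.72
position: [0.5505, -0.2494, 0.168]
eef_rot: [[-0.053, 0.999, -0.001], [0.998, 0.053, -0.016], [-0.015, -0.002, -1.0]]
wrist_force: [-0.7, 0.1, -6.0]
gripper_width: 0.0165
```

```bash
python3 -c "
from h import *
show()"
```

```text
t 13.7167 p [ 0.5505 -0.2494  0.168 ] F [-0.7091  0.1064 -6.006 ] M [-0.1217 -0.1403  0.0676] w 0.016484345947128432 yaw 3.0235603067764467 z [-0.0014 -0.0155 -0.9999] q [-25.0271  23.9832  97.3872  -0.9877  58.3317 -27.5353]
```

Emit:
{"name": "servo_tool", "arguments": {"moves": [[[0,0,0.0005,0,0,0,0],[-0.0003,0,0.001,0,-0.005,0,0],[-0.0003,0,0.001,0,-0.005,0,0]]]}}

```text
clock: 13.97
position: [0.5507, -0.2498, 0.1674]
eef_rot: [[-0.053, 0.999, -0.001], [0.998, 0.053, -0.021], [-0.021, -0.002, -1.0]]
wrist_force: [-1.2, -0.3, -0.1]
gripper_width: 0.0161
```

```bash
python3 -c "
from h import *
show()"
```

```text
t 13.9667 p [ 0.5507 -0.2498  0.1674] F [-1.1814 -0.3413 -0.0698] M [-0.0082  0.2096 -0.0308] w 0.016143728763638298 yaw 3.0267404130087114 z [-0.0008 -0.021  -0.9998] q [-24.8989  23.9772  97.4995  -1.3123  58.0649 -27.2371]
```

Emit:
{"name": "servo_tool", "arguments": {"moves": [[[0,-0.0005,0,0,0,0,0],[0,-0.001,0,0,0,0,0],[0,-0.001,0,0,0,0,0]]]}}

```text
clock: 14.22
position: [0.5506, -0.2499, 0.1675]
eef_rot: [[-0.053, 0.999, 0.001], [0.998, 0.053, -0.021], [-0.021, -0.0, -1.0]]
wrist_force: [3.9, 0.7, -4.6]
gripper_width: 0.0162
```

```bash
python3 -c "
from h import *
show()"
```

```text
t 14.2167 p [ 0.5506 -0.2499  0.1675] F [ 3.9362  0.6734 -4.6378] M [ 0.0403 -0.6051  0.1143] w 0.016165466542095632 yaw 3.0302401822986664 z [ 0.0011 -0.0213 -0.9998] q [-24.928   23.9174  97.5828  -1.2735  57.9363 -27.2875]
```

Emit:
{"name": "servo_tool", "arguments": {"moves": [[[0,0.0006,0,0,0,0,0],[0,0.0006,0.0004,0,0,0,0],[0,0.0006,0.0008,0,0,0,0],[0,0.0006,0.0008,0,0,0,0]]]}}

```text
clock: 14.55
position: [0.5509, -0.2498, 0.1672]
eef_rot: [[-0.053, 0.999, 0.001], [0.998, 0.053, -0.021], [-0.021, -0.001, -1.0]]
wrist_force: [-3.0, 0.9, 4.5]
gripper_width: 0.0165
```

```bash
python3 -c "
from h import *
show()"
```

```text
t 14.55 p [ 0.5509 -0.2498  0.1672] F [-2.9657  0.9141  4.5455] M [0.1419 0.5878 0.0682] w 0.01648357547993164 yaw 3.031494360670041 z [ 0.0006 -0.0213 -0.9998] q [-24.9077  23.9654  97.5439  -1.289   57.9518 -27.2607]
```

Emit:
{"name": "servo_tool", "arguments": {"moves": [[[0,-0.0003,0.0004,0,0,0,0],[0,-0.0003,0.0008,0,0,0,0],[0,-0.0003,0.0008,0,0,0,0],[0,-0.0003,0.0008,0,0,0,0]]]}}

```text
clock: 14.88
position: [0.5509, -0.2499, 0.1672]
eef_rot: [[-0.053, 0.999, 0.001], [0.998, 0.053, -0.022], [-0.022, 0.0, -1.0]]
wrist_force: [-3.3, 2.2, 6.5]
gripper_width: 0.0162
```

```bash
python3 -c "
from h import *
show()
snap('side','s9');snap('scene','sc9');snap('wrist','w9')
show()
cv2.imwrite('pics/c9.png',np.hstack([cv2.resize(cv2.imread('pics/s9.png')[50:200,240:370],None,fx=3,fy=3),cv2.resize(cv2.imread('pics/sc9.png')[110:260,90:220],None,fx=3,fy=3)]))
"
```

```text
t 14.8833 p [ 0.5509 -0.2499  0.1672] F [-3.3048  2.1714  6.4737] M [0.2683 0.2939 0.0021] w 0.01617807476805602 yaw 3.0301957418922405 z [ 0.0015 -0.0215 -0.9998] q [-24.9179  23.9465  97.5818  -1.2771  57.8814 -27.2744]
t 15.0333 p [ 0.5509 -0.2499  0.1672] F [-1.9992  1.9551  5.7083] M [0.273  0.3269 0.0546] w 0.01650145002427692 yaw 3.027608373299977 z [ 0.0015 -0.0215 -0.9998] q [-24.9182  23.9483  97.5811  -1.2763  57.8796 -27.2726]
```

View pics/c9.png

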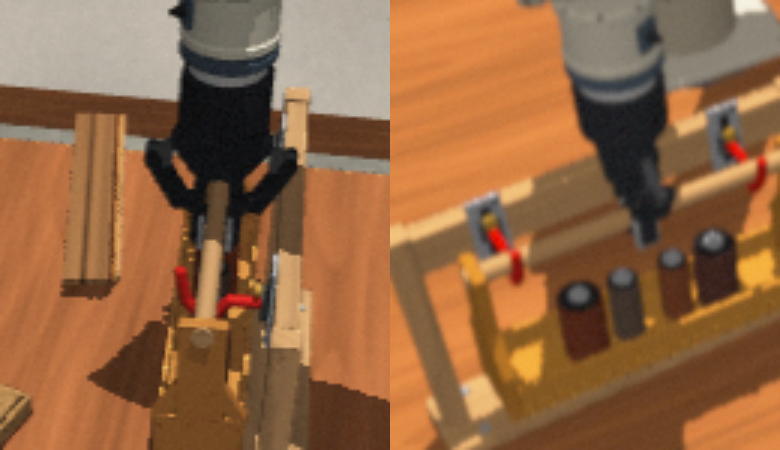

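View pics/w9.png

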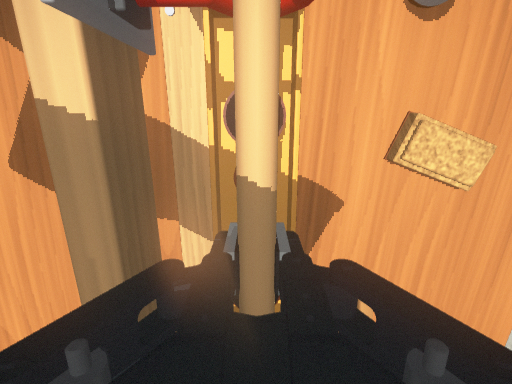

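Emit:
{"name": "servo_tool", "arguments": {"moves": [[[-0.0003,0,0.0004,0,0,0,0],[-0.0003,0,0.0007,0,0,0,0],[-0.0003,0,0.0007,0,0,0,0],[-0.0003,0,0.0007,0,0,0,0],[-0.0003,0,0.0007,0,0,0,0]]]}}

```text
clock: 15.45
position: [0.5509, -0.2499, 0.1671]
eef_rot: [[-0.053, 0.999, 0.002], [0.998, 0.053, -0.021], [-0.021, 0.001, -1.0]]
wrist_force: [-3.0, 4.0, 6.9]
gripper_width: 0.0163
```

```bash
python3 -c "
from h import *
show()"
```

```text
t 15.45 p [ 0.5509 -0.2499  0.1671] F [-3.0175  4.0315  6.888 ] M [0.4633 0.4735 0.0173] w 0.01628191886026722 yaw 3.022156604555443 z [ 0.0017 -0.0212 -0.9998] q [-24.9334  23.9531  97.5807  -1.2504  57.8728 -27.2957]
```

Pressing with about 7 N on top of the caddy's weight, the moment shows both hooks loaded, roughly 6 N and 8 N. I'll relax the side loads and open partway, since the rail is close behind the fingers.

Emit:
{"name": "servo_tool", "arguments": {"moves": [[[0.0005,-0.0003,-0.0002,0,0,0,0],[0.0005,-0.0003,-0.0002,0,0,0,0]]]}}

```text
clock: 15.62
position: [0.5509, -0.2498, 0.1673]
eef_rot: [[-0.053, 0.999, 0.003], [0.998, 0.053, -0.022], [-0.022, 0.001, -1.0]]
wrist_force: [0.9, -0.4, 1.2]
gripper_width: 0.0163
```

```bash
python3 -c "
from h import *
show()"
```

```text
t 15.6167 p [ 0.5509 -0.2498  0.1673] F [ 0.8929 -0.3934  1.178 ] M [-0.158   0.0282  0.081 ] w 0.016300549319027666 yaw 3.029981788854295 z [ 0.0025 -0.022  -0.9998] q [-24.9089  23.9026  97.6282  -1.277   57.8147 -27.264 ]
```

Emit:
{"name": "servo_tool", "arguments": {"moves": [[[0,0,0,0,0,0,0.22],[0,0,0,0,0,0,0.26],[0,0,0,0,0,0,0.32],[0,0,0,0,0,0,0.38],[0,0,0,0,0,0,0.42],[0,0,0,0,0,0,0.42]]]}}

```text
clock: 16.12
position: [0.5509, -0.2498, 0.1673]
eef_rot: [[-0.053, 0.999, 0.002], [0.998, 0.053, -0.022], [-0.022, 0.001, -1.0]]
wrist_force: [0.2, 0.2, 0.1]
gripper_width: 0.0361
```

```bash
python3 -c "
from h import *
show()
snap('side','s10');snap('scene','sc10');snap('wrist','w10')
cv2.imwrite('pics/c10.png',np.hstack([cv2.resize(cv2.imread('pics/s10.png')[50:200,240:370],None,fx=3,fy=3),cv2.resize(cv2.imread('pics/sc10.png')[110:260,90:220],None,fx=3,fy=3)]))
"
```

```text
t 16.1167 p [ 0.5509 -0.2498  0.1673] F [0.1606 0.2248 0.0502] M [0.0179 0.0618 0.0027] w 0.03613780133823307 yaw 3.0267638696161066 z [ 0.0025 -0.0219 -0.9998] q [-24.9106  23.9076  97.628   -1.274   57.8143 -27.264 ]
```

View pics/c10.png

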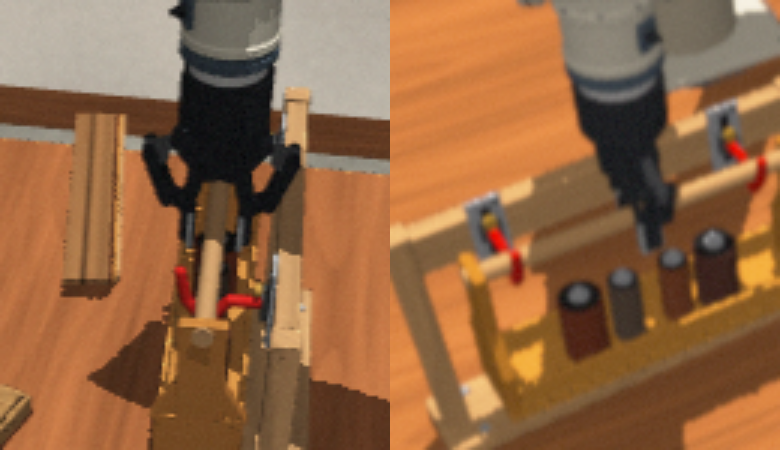

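View pics/w10.png

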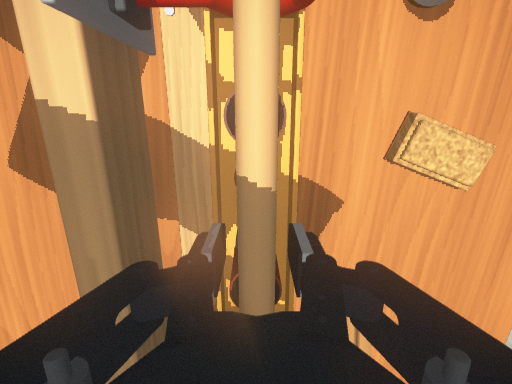

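The caddy stayed put with zero force on the tool, and both fingers are clear of the bar (wrist view, about (215,245) and (298,245)). I'll retreat straight up.

Emit:
{"name": "servo_tool", "arguments": {"moves": [[[0,0,-0.005,0,0,0,0.42],[0,0,-0.015,0,0,0,0.42],[0,0,-0.03,0,0,0,0.42],[0,0,-0.05,0,0,0,0.42],[0,0,-0.075,0,0,0,0.42],[0,0,-0.1,0,0,0,0.42],[0,0,-0.125,0,0,0,0.42],[0,0,-0.145,0,0,0,0.42],[0,0,-0.155,0,0,0,0.42],[0,0,-0.16,0,0,0,0.42]]]}}

```text
clock: 17.1
position: [0.5512, -0.2465, 0.3299]
eef_rot: [[-0.053, 0.999, 0.006], [0.998, 0.053, -0.023], [-0.024, 0.005, -1.0]]
wrist_force: [-1.2, -0.1, -0.8]
gripper_width: 0.0357
```

Emit:
{"name": "servo_tool", "arguments": {"moves": [[[0,0,0,0,0,0,0.42],[0,0,0,0,0,0,0.42],[0,0,0,0,0,0,0.42],[0,0,0,0,0,0,0.42],[0,0,0,0,0,0,0.42],[0,0,0,0,0,0,0.42]]]}}

```text
clock: 17.6
position: [0.551, -0.2464, 0.3291]
eef_rot: [[-0.053, 0.999, 0.005], [0.998, 0.053, -0.023], [-0.023, 0.003, -1.0]]
wrist_force: [0.1, -0.3, -0.9]
gripper_width: 0.0358
```

```bash
python3 -c "
from h import *
snap('side','s11');snap('scene','sc11')
show()
cv2.imwrite('pics/c11.png',np.hstack([cv2.resize(cv2.imread('pics/s11.png')[40:280,160:380],None,fx=1.7,fy=1.7),cv2.resize(cv2.imread('pics/sc11.png')[80:320,60:310],None,fx=1.7,fy=1.7)]))
"
```

```text
t 17.7 p [ 0.5511 -0.2465  0.3295] F [0.7843 0.1688 0.6223] M [0.0114 0.0209 0.0394] w 0.03584719951085673 yaw 3.0317408976457543 z [ 0.0053 -0.0232 -0.9997] q [-24.6173  14.8884  88.3987  -1.118   75.8839 -27.3814]
```

View pics/c11.png

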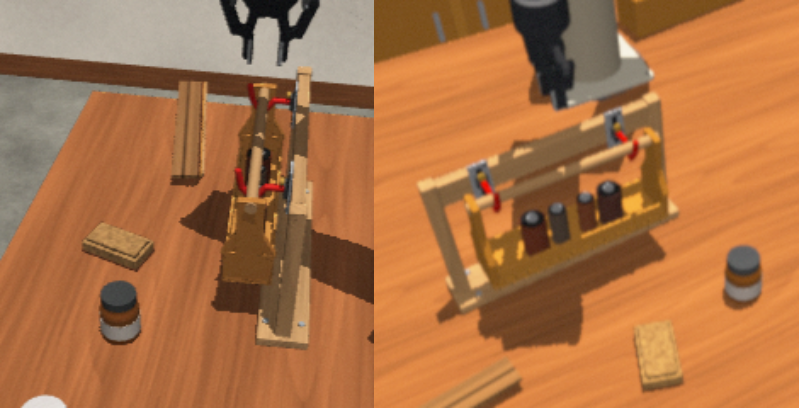

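The caddy hangs upright with its bar in both red dips (scene crop (488,195) and (632,145)). The robot is clear and the bystanders haven't moved. I'll hand the job in.

```bash
python3 -c "
from h import *
print(workorder.sign_off())"
```

```text
the job is handed in; nothing more can be done
None
```

The caddy hangs upright with its bar in the dips of both red hooks, and the job was handed in at about 17.7 s on the robot's clock.

- **Grasp:** My first close missed the bar. The cameras showed the real finger tips about 40 mm short of the reported TCP. I went lower and gripped once, then opened and gripped again 8 mm deeper for a better hold. The caddy then came up level, weighing about 7.3 N.
- **Hanging:** I brought it in from the open side above the noses and lowered it until the right, higher hook touched. I then tilted it about 1.2° until the left hook took its share, and centred the bar in the Vs. My camera estimate beforehand had been about 1.8°, so I went by the feel of the contact.
- **Press test:** Before letting go I pressed with about 7 N on top of the weight. By my estimate from the wrist moment, the hooks carried about 6 N (left) and 8 N (right). Side forces while seating stayed around 4 N or less.
- **After release:** I eased off to about 1 N, opened partway and lifted straight away. The force fell to zero, and the caddy showed no movement between the pictures before and after opening.
- **Last check:** The final pictures show the bar in both hooks. The jar and cork block stood where they were and the gripper was clear above. The tin was only partly in that view, but nothing went near it.

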